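# Return the red-capped vial to its slot and hold the carrier up level

### The arm

A 6-joint arm with a two-finger parallel gripper is mounted at the origin on a cart in front of the work surface, level with it; the furniture and walls round the work are solid. World frame = base frame: x ahead of the robot, y to its left, z up, the work surface at z = 0. Lengths are in mm, angles in rad, forces in N, time in s.
With the tool pointing down it reaches from about 225 to 875 mm from the base axis. Payload 3.4 kg.
Tool frame: the origin (TCP) lies between the finger pads, 19 mm behind the fingertips; this is the grasp point; z points along the fingers, y is the line along which they close (so a half turn about z gives the same grasp; the last joint's range is limited). The gripper opens to 85 mm and grips with 20 to 120 N. Pads are 22 mm wide; open, the fingers measure 114 mm over their backs; the gripper's body (76 mm by 85 mm) begins 54 mm behind the grasp point. The pads swing forward as they close: fully open they stand 13 mm farther back than shut.
Start: joints at [1.209, 0.276, 1.505, -0, 1.361, -0.121], TCP at [137.14, 558.438, 250.028] pointing down, gripper open.
Joint ranges: [-2.89, 2.89], [-0.75, 2.08], [0.22, 2.7], [-1.18, 4.32], [0.11, 2.71], [-2.7, 2.7]. Speed limits (rad/s): [2.57, 2.57, 3.14, 3.14, 3.14, 3.14].

### API

Orientations are given as a unit quaternion [x, y, z, w].
In Python, from plant import monitor, imaging, job gives the robot as it stands. The module is installed in compiled form; this text tells all that it offers.
- The arm moves only by the shell command python3 -m creep 'ROWS' [FORCE]. ROWS is a JSON list that holds a single list of rows (three levels of brackets), with 1 to 10 rows, each of 7 numbers: dx, dy, dz in shares of the most that a row can go, 1 being 50 mm, then a rotation vector rx, ry, rz in a scale on which 1.0 is pi rad, then the finger opening in mm; each row shifts and turns the commanded pose from where the row before left it, along the tool's axes as they then stand; what a row does not reach is not made up. A row lasts 1/10 s, in which the tool goes at most 50 mm and 0.15 rad, less where a joint would pass 70% of its speed; a pose out of reach is approached as far as the arm can. The fingers move at their own pace and stop on an object; FORCE is the grip in N (left out, the last holds). Time passes only in rows, so rows that do not move let the fingers close. It prints the time, the measured TCP pose, the force, the opening and the grip force at its end. Input that does not fit is refused with a message, and nothing moves.
- monitor.read_state(): the state, without advancing time (a new reading comes with each control period).
- imaging.grab_frame(name): name is "scene" or "top" or "wrist"; returns a dict with "pixels" (420x560x3 uint8, red, green, blue), "intrinsics" (3x3 intrinsics, pixels), "k1" (the pictures are not rectified: a ray, as slopes to the right and down, at radius r is drawn at 1 + k1 r^2 times it, then the intrinsics apply), "pose" (4x4, takes a point from camera to world coordinates); the wrist camera has in their place "mount" (4x4, takes a point from camera to tool coordinates, whose origin is the TCP and whose axes are the flange's). Camera axes: x right, y down, z forward; pixel columns grow to the right and rows downward; lengths in mm; the calibration is good to about 2 mm. A picture is of the moment at which its call begins: read the wrist's pose just before it. There is no depth.
- job.finish_job(): hands the job in; it is judged then, once.
The state is a dict: "time": time; "qpos": joint angles; "joint_velocities": joint speeds; "tau": joint torques, N m; "tool_pos": TCP position; "eef_rot": TCP orientation; "force": force on the tool from outside, world axes, zero at the start; "wrist_torque": the same for the moment, N m; "opening": finger opening in mm; "grasp_force": force on a finger pad.
Only numpy, scipy, OpenCV 4.12 (cv2) and the standard library are available. Lean on these libraries where they do the work, as an engineer would, in place of code of your own. Each camera call takes 0.05 s, during which the arm holds its last target. There are 200 camera calls.

### The job

Stand the red-capped sample vial in the red slot of the hand carrier (lower it in, do not drop it) and let go of it while the carrier is still standing on the bench. Then take the carrier by its black handle, lift it so that its underside is at least 10 cm above the bench, with the red, blue and white vials all standing in their own slots, and finish while still holding it there, steady and level. Keep the carrier level and do not knock the other things on the bench about.

Things in the scene. Friction and masses are not known exactly. Their poses are not given: they have to be found in the camera images.
- carrier: Loose grey vial carrier, about 0.35 kg empty: plate 116 (x) x 168 (y) x 6 mm, a socket at each corner, handle in the middle. Origin: centre of the plate's underside, z up. Socket centres in its frame, mm: red (-36, 56), yellow (36, 56; stays empty), blue (-36, -56), white (36, -56). Sockets are coloured rings that rise 20 mm from the plate's top, rim 26 mm above the underside.
- handle (a point): Centre of the carrier's black straight handle bar, 70 mm above the underside: 14 mm wide (carrier x), 90 mm long (carrier y), 16 mm high (top at 78 mm), on two posts 12 x 10 mm at carrier y = +36 and -36 mm; free underneath between them. Axes as the carrier. Grip it across x at its middle: the weight hangs nearly under it.
- slot_red (a point): Centre of the floor of the red socket, 6 mm above the carrier's underside, where the underside of the red-capped vial belongs; axes as the carrier. The socket is 29 mm wide inside (a little wider at the mouth), 37 to 40 mm outside, 20 mm deep, open at the top.
- slot_blue (a point): Centre of the floor of the blue socket; same axes as the carrier.
- slot_white (a point): Centre of the floor of the white socket; same axes as the carrier.
- vial_red: Loose glass sample vial with a red screw cap, standing on the bench at the start, 24 mm diameter, 54 mm tall (cap 22 mm diameter, the top 12 mm), 0.03 kg. Origin at the centre of its underside, z along it up to the cap.
- vial_blue: The same kind of vial with a blue cap; stands in the blue socket from the start.
- vial_white: The same kind of vial with a white cap; stands in the white socket from the start.
- lens_can: Bystander: clear plastic can with black lid, 37 mm diameter, 57 mm tall, loose on the bench; origin at the centre of its underside.
- eyepiece: Bystander: black microscope eyepiece standing on the bench, 31 mm diameter, 44 mm tall, loose; origin at the centre of its underside.
- counter: Bystander: round grey hand tally counter lying on the bench, 42 x 47 x 35 mm, loose; origin at the centre of its underside.
Things that resemble listed ones, but are neither listed nor needed, are in the scene too. Leave any yellow look-alike of the vial_red alone.

How it is judged:
By the outcome, as a careful person would: the job done as asked, in the order asked, and still so for the second after the job is handed in, while the arm keeps its last pose, push and grip.
It also fails if it takes over 48 s, if anything falls off the work surface, if the arm or the gripper's body presses on something with over 40 N, if the wrist force passes 120 N, or if a joint passes its speed limit or range.

## Working session

There is one attempt and no reset: what is moved stays moved. The work goes in short steps, Python scripts to look and compute and a shell command to move; the robot and the scene stay as the last step left them, time stands still between calls to the robot, and variables do not carry over. Pictures are saved under pics/ and viewed, at most 10 in all, crops included, and the job is handed in when it is done.

```bash
mkdir -p pics
cat > h.py <<'E'
import numpy as np, cv2
from plant import monitor, imaging, job
from scipy.spatial.transform import Rotation as R
def grab(n):
    s=monitor.read_state(); f=imaging.grab_frame(n)
    if n=="wrist":
        T=np.eye(4);T[:3,:3]=R.from_quat(s["eef_rot"]).as_matrix();T[:3,3]=s["tool_pos"]
        f["pose"]=T@np.array(f["mount"])
    return f
def ray(f,uv):
    K=np.array(f["intrinsics"],float);d=np.array([f["k1"],0,0,0,0],float)
    p=cv2.undistortPoints(np.array([[uv]],float),K,d)[0,0]
    P=np.array(f["pose"]);return P[:3,3],P[:3,:3]@np.array([p[0],p[1],1])
def plane(f,uv,z):
    o,d=ray(f,uv);return (o+d*(z-o[2])/d[2]).round(1)
def proj(f,X):
    P=np.linalg.inv(np.array(f["pose"]));x=P[:3,:3]@np.array(X,float)+P[:3,3]
    return cv2.projectPoints(x.reshape(1,1,3),np.zeros(3),np.zeros(3),np.array(f["intrinsics"],float),np.array([f["k1"],0,0,0,0],float))[0].ravel().round(1)
def save(f,n,crop=None,k=1):
    im=f["pixels"][:,:,::-1]
    if crop: im=im[crop[1]:crop[3],crop[0]:crop[2]]
    cv2.imwrite("pics/"+n,cv2.resize(im,None,fx=k,fy=k,interpolation=cv2.INTER_CUBIC))
def blobs(f,lo,hi,amin=20):
    h=cv2.cvtColor(f["pixels"],cv2.COLOR_RGB2HSV)
    m=cv2.inRange(h,lo,hi) if lo[0]<=hi[0] else cv2.inRange(h,lo,(180,)+tuple(hi[1:]))|cv2.inRange(h,(0,)+tuple(lo[1:]),hi)
    n,l,st,c=cv2.connectedComponentsWithStats(m)
    return [(c[i].round(1).tolist(),st[i].tolist()) for i in range(1,n) if st[i,4]>=amin]
E
python3 - <<'E'
from h import *
import pickle
fs={n:grab(n) for n in("top","scene")}
pickle.dump(fs,open("f0.pkl","wb"))
im=[fs[n]["pixels"][:,:,::-1] for n in fs]
for n in fs: save(fs[n],n+"0.png",None,1.4)
for n in fs:
    print(n,np.array(fs[n]["pose"]).round(2).tolist())
    for c,lo,hi in(("red",(172,110,60),(8,255,255)),("yel",(20,110,80),(35,255,255)),("blu",(98,110,50),(125,255,255))): print(c,blobs(fs[n],lo,hi))
E
```

```text
top [[0.01, -0.98, 0.18, 430.73], [-1.0, -0.01, -0.01, 231.44], [0.02, -0.18, -0.98, 939.62], [0.0, 0.0, 0.0, 1.0]]
red [([124.4, 174.0], [119, 169, 9, 10, 38]), ([133.5, 212.6], [121, 200, 28, 26, 412]), ([355.3, 249.3], [346, 241, 18, 18, 88]), ([186.3, 277.9], [182, 274, 9, 9, 62])]
yel [([349.2, 216.8], [343, 210, 10, 16, 32]), ([339.0, 220.8], [336, 212, 9, 15, 26]), ([126.0, 256.5], [120, 252, 13, 10, 101])]
blu [([408.5, 232.8], [405, 229, 8, 9, 46])]
scene [[0.5, -0.34, 0.8, -180.01], [-0.87, -0.21, 0.45, -193.12], [0.01, -0.92, -0.4, 475.51], [0.0, 0.0, 0.0, 1.0]]
red [([98.8, 147.4], [91, 134, 23, 22, 151]), ([201.8, 184.1], [198, 181, 9, 7, 54]), ([188.1, 207.8], [174, 199, 32, 17, 348]), ([189.0, 234.8], [185, 232, 9, 7, 55]), ([358.1, 280.7], [348, 271, 21, 20, 345])]
yel [([158.4, 222.5], [154, 211, 10, 24, 206]), ([360.7, 261.8], [352, 254, 17, 17, 237])]
blu [([300.0, 17.7], [251, 4, 99, 29, 2598]), ([10.7, 168.0], [3, 161, 13, 14, 56]), ([32.2, 171.3], [28, 162, 9, 22, 119]), ([7.3, 182.6], [0, 179, 17, 7, 74]), ([72.2, 186.3], [65, 184, 16, 5, 44]), ([362.5, 193.5], [341, 184, 58, 26, 216]), ([407.9, 208.5], [390, 190, 31, 31, 231]), ([387.1, 201.3], [379, 198, 18, 7, 37]), ([552.3, 261.5], [544, 254, 16, 13, 87]), ([422.4, 271.0], [417, 267, 12, 9, 87]), ([419.1, 291.4], [409, 280, 22, 19, 218])]
```

View pics/top0.png

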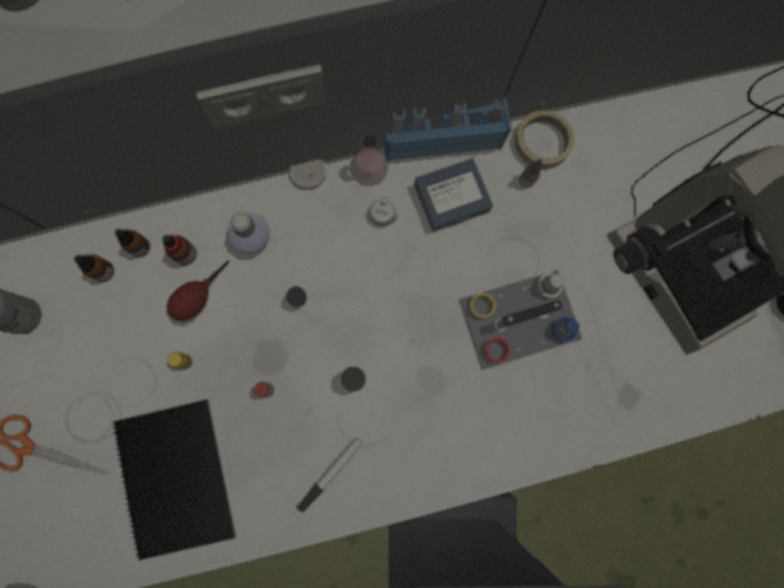

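View pics/scene0.png

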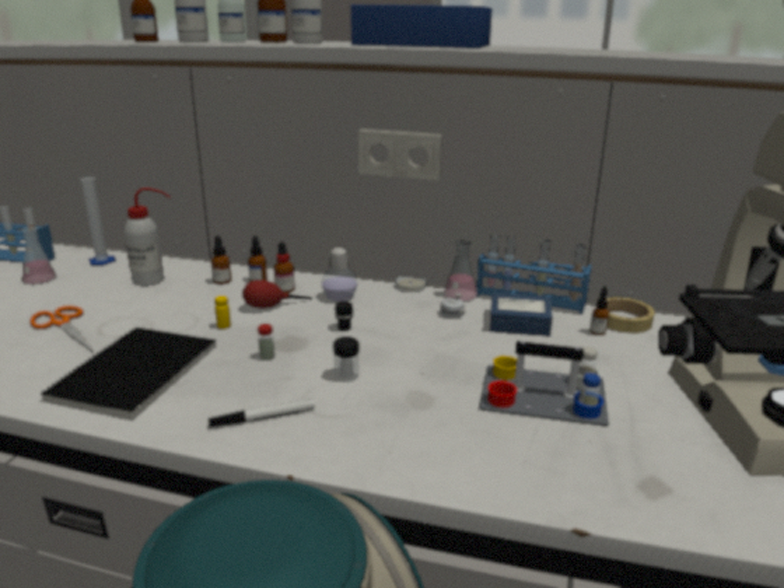

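Candidates for red vial (top image px): the capped vial at (186,278), the red dropper bottle at (124,174), the rubber bulb at (134,213), and the yellow look-alike at (126,256). The one at (186,278), or scene (189,235), fits: small clear vial with a red cap. I'll confirm it in a crop and measure.

Run:
```python
from h import *
import pickle
fs=pickle.load(open("f0.pkl","rb"));t,s=fs["top"],fs["scene"]
a=s["pixels"][190:290,120:270,::-1];b=t["pixels"][170:310,310:450,::-1]
a=cv2.resize(a,(450,300),interpolation=3);b=cv2.resize(b,(300,300),interpolation=3)
cv2.imwrite("pics/crop1.png",np.hstack([a,b]))
def tri(u,v):
    (o1,d1),(o2,d2)=ray(t,u),ray(s,v)
    k=np.linalg.lstsq(np.c_[d1,-d2],o2-o1,rcond=None)[0];p,q=o1+k[0]*d1,o2+k[1]*d2
    return ((p+q)/2).round(1),np.linalg.norm(p-q).round(1)
print("vial cap",tri((186.3,277.9),(189,234.8)),plane(t,(186.3,277.9),50),plane(s,(189,234.8),48))
print("red ring",plane(t,(355.3,249.3),22),plane(s,(358.1,280.7),16))
yr=(344.5,218);print("yel ring",plane(t,yr,24),plane(s,(360.7,261.8),16))
print("blue cap",plane(t,(408.5,232.8),54),plane(s,(422.4,271),54))
# dark handle & carrier corners (plate top z=6) in top
g=cv2.cvtColor(t["pixels"],cv2.COLOR_RGB2GRAY)
for m in ("eyep",(211,212)),("can",(252,270)),("counter",(273,151)): print(m[0],plane(t,m[1],50))
```

```text
vial cap (array([444.9, 393.3,  48.7]), np.float64(0.3)) [444.8 393.1  50. ] [446. 394.  48.]
red ring [509.8  39.6  22. ] [511.4  42.   16. ]
yel ring [577.1  62.1  24. ] [579.9  63.5  16. ]
blue cap [542.5 -67.2  54. ] [543.3 -65.9  54. ]
eyep [582.1 347.2  50. ]
can [462.7 259.1  50. ]
counter [717.1 218.6  50. ]
```

View pics/crop1.png

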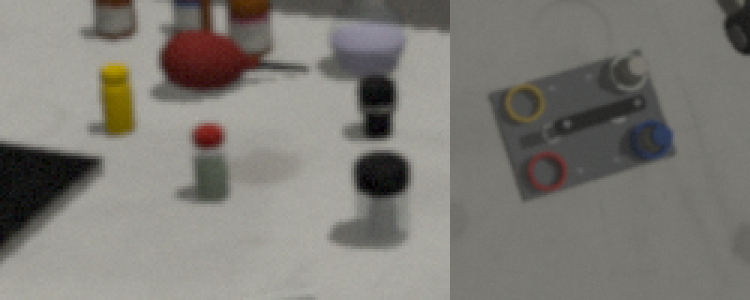

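The crop shows a clear vial with a red cap at (210,160), so that's the target. It also shows the carrier, with its red socket at about (546,172). Next is the travel in tool axes.

```bash
cat >> h.py <<'E'
def to(x,y,z,yawY):  # tool-y along world yaw (rad), tool down -> translation and z rotation in current tool axes
    s=monitor.read_state();r=R.from_quat(s["eef_rot"]);M=r.as_matrix()
    d=M.T@(np.array([x,y,z])-s["tool_pos"]);Y=np.array([np.cos(yawY),np.sin(yawY),0])
    Z=np.array([0,0,-1.]);T=np.c_[np.cross(Y,Z),Y,Z]
    T2=np.c_[-T[:,0],-T[:,1],Z]
    print("t",round(s["time"],2),"pos",np.array(s["tool_pos"]).round(1),"q6",round(s["qpos"][5],2),"op",s["opening"],"F",np.array(s["force"]).round(1),"grasp",s["grasp_force"])
    print("d",d.round(1),"rot",(R.from_matrix(M.T@T)).as_rotvec().round(3),"or",(R.from_matrix(M.T@T2)).as_rotvec().round(3))
    print("toolaxes x",M[:,0].round(3),"y",M[:,1].round(3),"z",M[:,2].round(3))
E
python3 -c "
from h import *
to(445,393.5,150,np.pi/2+.305)
f=grab('wrist');save(f,'w0.png');print(np.array(f['mount']).round(2).tolist());print(blobs(f,(172,110,60),(8,255,255)))"
```

```text
t 0.1 pos [137.  558.  249.2] q6 -0.12 op 84.91092814179645 F [-0.8  0.6  0. ] grasp 0.0
d [-338.4  -86.1   99.3] rot [-0.002 -0.001 -0.546] or [-1.000e-03  2.000e-03  2.596e+00]
toolaxes x [-0.971  0.239  0.   ] y [ 0.239  0.971 -0.002] z [-0.001 -0.002 -1.   ]
[[-0.0, -0.95, -0.3, 77.46], [1.0, -0.0, -0.0, 0.59], [0.0, -0.3, 0.95, -124.44], [0.0, 0.0, 0.0, 1.0]]
[]
```

The rows are not in the units I measure in: shifts go in shares of 50 mm and turns go in shares of pi rad. I convert before sending: -34 mm is -0.68, -33 mm is -0.66.

```bash
python3 -m creep '[[[-0.66,-0.18,0.2,0,0,0,60],[-0.68,-0.18,0.2,0,0,0,60],[-0.68,-0.18,0.2,0,0,0,60],[-0.68,-0.18,0.2,0,0,0,60],[-0.68,-0.18,0.2,0,0,0,60],[-0.68,-0.16,0.2,0,0,0,60],[-0.68,-0.16,0.2,0,0,0,60],[-0.68,-0.16,0.2,0,0,0,60],[-0.68,-0.16,0.2,0,0,0,60],[-0.66,-0.18,0.18,0,0,0,60]]]'; python3 -m creep '[[[0,0,0,0,0,-0.0436,60],[0,0,0,0,0,-0.0436,60],[0,0,0,0,0,-0.0433,60],[0,0,0,0,0,-0.0433,60],[0,0,0,0,0,0,60],[0,0,0,0,0,0,60]]]'
python3 - <<'E'
from h import *
to(445,393.5,44,np.pi/2+.305)
f=grab('wrist');save(f,'w1.png')
b=blobs(f,(172,110,60),(8,255,255));print(b)
for c,_ in b: print(plane(f,c,54))
E
```

```text
time: 1.15
tool_pos: [446.0, 393.4, 150.2]
eef_rot: [0.12, 0.993, -0.0, -0.0]
force: [0.2, 0.2, -0.6]
opening: 59.9
grasp_force: 0.0
time: 1.75
tool_pos: [444.8, 394.2, 150.8]
eef_rot: [-0.151, 0.989, -0.0, -0.0]
force: [0.3, 0.2, -0.0]
opening: 60.0
grasp_force: 0.0
t 1.75 pos [444.8 394.2 150.8] q6 -1.27 op 60.02770221056423 F [ 0.3  0.2 -0. ] grasp 0.0
d [-1.000e-01 -8.000e-01  1.068e+02] rot [-0.    -0.    -0.003] or [-1.000e-03  0.000e+00  3.139e+00]
toolaxes x [-0.955 -0.298  0.   ] y [-0.298  0.955 -0.   ] z [-0. -0. -1.]
[([277.2, 225.0], [263, 211, 30, 29, 651]), ([343.7, 375.1], [331, 363, 24, 26, 284])]
[443.9 392.9  54. ]
[555.1 485.9  54. ]
```

View pics/w1.png

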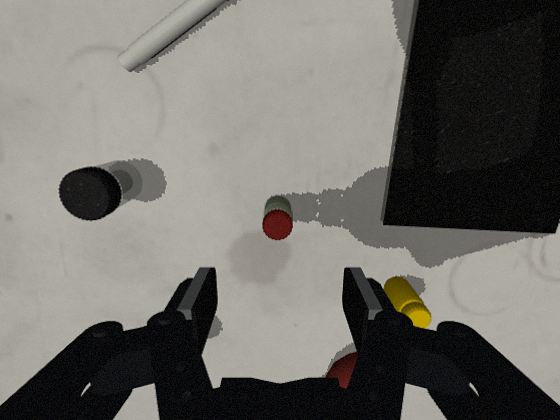

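The wrist view shows the red cap at (277,225), centred between the fingers. The yellow vial at (410,300) is clear of them.

```bash
python3 -m creep '[[[0,-0.02,0.6,0,0,0,60],[0,0,0.6,0,0,0,60],[0,0,0.5,0,0,0,60],[0,0,0.3,0,0,0,60],[0,0,0.14,0,0,0,60],[0,0,0,0,0,0,60],[0,0,0,0,0,0,20],[0,0,0,0,0,0,20],[0,0,0,0,0,0,20],[0,0,0,0,0,0,20]]]' 25; python3 -m creep '[[[0,0,0,0,0,0,20],[0,0,0,0,0,0,20],[0,0,0,0,0,0,20],[0,0,0,0,0,0,20]]]'
```

```text
time: 2.8
tool_pos: [445.8, 393.8, 45.1]
eef_rot: [-0.152, 0.988, 0.001, 0.001]
force: [-0.2, -0.2, 3.9]
opening: 23.0
grasp_force: 24.8
time: 3.2
tool_pos: [445.9, 393.9, 45.1]
eef_rot: [-0.152, 0.988, 0.001, 0.001]
force: [0.1, -0.4, 5.8]
opening: 22.8
grasp_force: 25.0
```

In the tool's units: -40 mm is -0.8, -30 mm is -0.6.

```bash
python3 -m creep '[[[0,0,-0.2,0,0,0,20],[0,0,-0.6,0,0,0,20],[0,0,-0.8,0,0,0,20],[0,0,-0.6,0,0,0,20],[0,0,0,0,0,0,20]]]' 30; python3 -m creep '[[[0.08,-0.6,0,0,0,0,20],[0.1,-0.72,0,0,0,0,20],[0.1,-0.76,0,0,0,0,20],[0.1,-0.76,0,0,0,0,20],[0.1,-0.76,0,0,0,0,20],[0.1,-0.76,0,0,0,0,20],[0.1,-0.76,0,0,0,0,20],[0.1,-0.76,0,0,0,0,20],[0.1,-0.68,0,0,0,0,20],[0,-0.56,0,0,0,0,20]]]'; python3 -m creep '[[[0,0,0,0,0,0,20],[0,0,0,0,0,0,20]]]'
python3 - <<'E'
from h import *
to(510,40.5,50,np.pi/2+.305)
f=grab('wrist');save(f,'w2.png')
for c,lo,hi in(("red",(172,110,60),(8,255,255)),("yel",(18,110,80),(35,255,255)),("blu",(98,110,50),(125,255,255))): print(c,[(b,plane(f,b[0],26)) for b in blobs(f,lo,hi,80)])
import pickle;pickle.dump(f,open("f2.pkl","wb"))
E
```

```text
time: 3.7
tool_pos: [447.5, 395.0, 159.1]
eef_rot: [-0.152, 0.988, 0.002, 0.004]
force: [0.3, 0.2, 0.1]
opening: 22.6
grasp_force: 29.4
time: 4.7
tool_pos: [508.9, 38.7, 153.1]
eef_rot: [-0.152, 0.988, 0.0, -0.001]
force: [-0.3, -0.9, -1.4]
opening: 22.7
grasp_force: 29.5
time: 4.9
tool_pos: [509.4, 40.3, 153.2]
eef_rot: [-0.151, 0.989, 0.001, -0.001]
force: [0.6, 0.2, 0.0]
opening: 23.2
grasp_force: 29.5
t 4.9 pos [509.4  40.3 153.2] q6 -1.93 op 23.222078048909776 F [0.6 0.2 0. ] grasp 29.49350547008521
d [ -0.8  -0.2 103.2] rot [ 0.001 -0.002 -0.002] or [-3.00e-03 -2.00e-03  3.14e+00]
toolaxes x [-0.954 -0.299  0.002] y [-0.299  0.954  0.001] z [-0.002  0.001 -1.   ]
red [(([278.4, 215.0], [255, 188, 48, 50, 1086]), array([509.9,  40.4,  26. ])), (([280.2, 305.7], [254, 282, 53, 47, 1865]), array([590.,  67.,  26.]))]
yel []
blu [(([134.6, 217.3], [107, 188, 62, 54, 1440]), array([546.5, -70.5,  26. ]))]
```

View pics/w2.png

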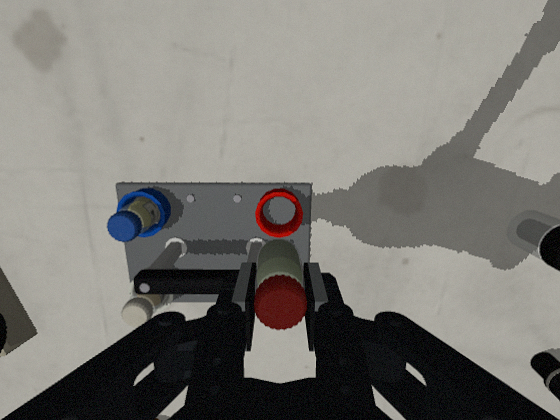

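Run:
```python
from h import *
import pickle;f=pickle.load(open("f2.pkl","rb"))
h=cv2.cvtColor(f["pixels"],cv2.COLOR_RGB2HSV)
m=cv2.inRange(h,(172,110,60),(180,255,255))|cv2.inRange(h,(0,110,60),(8,255,255))
n,l,st,c=cv2.connectedComponentsWithStats(m)
for i in range(1,n):
    if st[i,4]>500:
        q=(l==i).astype(np.uint8); cs,_=cv2.findContours(q,cv2.RETR_CCOMP,0)
        for k in cs:
            if len(k)>20: e=cv2.fitEllipse(k); print(np.round(e[0],1),np.round(e[1],1),"z26",plane(f,e[0],26),"z162",plane(f,e[0],162))
T=f["pose"]
# predictions: nominal circles
for nm,p,z,r in(("cap",(509.4,40.3),162,11),("ring out",(510,40.5),26,18.5),("ring in",(510,40.5),26,15)):
    P=np.array([proj(f,(p[0]+r*np.cos(a),p[1]+r*np.sin(a),z)) for a in np.linspace(0,6.28,40)])
    print(nm,P.min(0),P.max(0),P.mean(0).round(1))
# base of vial predicted
print("base",proj(f,(509.4,40.3,108)))
P=np.array([proj(f,(509.4+12*np.cos(a),40.3+12*np.sin(a),108)) for a in np.linspace(0,6.28,40)]);print(P.min(0),P.max(0))
hs=h[225:285:3,280];print(hs.tolist());print(h[250,255:310:2].tolist())
```

```text
[ WARN:0@0.525] global contours_new.cpp:654 findContours Chain code output is an experimental feature and might change in future!
Traceback (most recent call last):
cv2.error: OpenCV(4.12.0) /io/opencv/modules/imgproc/src/shapedescr.cpp:356: error: (-215:Assertion failed) n >= 0 && (depth == CV_32F || depth == CV_32S) in function 'fitEllipseNoDirect'
```

Run:
```python
from h import *
import pickle;f=pickle.load(open("f2.pkl","rb"))
h=cv2.cvtColor(f["pixels"],cv2.COLOR_RGB2HSV)
m=cv2.inRange(h,(172,110,60),(180,255,255))|cv2.inRange(h,(0,110,60),(8,255,255))
n,l,st,c=cv2.connectedComponentsWithStats(m)
for i in range(1,n):
    if st[i,4]>500:
        q=(l==i).astype(np.uint8); cs,_=cv2.findContours(q,cv2.RETR_CCOMP,cv2.CHAIN_APPROX_NONE)
        for k in cs:
            if len(k)>20: e=cv2.fitEllipse(k); print(np.round(e[0],1),np.round(e[1],1),cv2.boundingRect(k),"z26",plane(f,e[0],26),"z162",plane(f,e[0],162))
for nm,p,z,r in(("cap",(509.4,40.3),162,11),("ring out",(510,40.5),26,18.5),("ring in",(510,40.5),26,15),("ringfoot",(510,40.5),6,20),("vialbase",(509.4,40.3),108,12)):
    P=np.array([proj(f,(p[0]+r*np.cos(a),p[1]+r*np.sin(a),z)) for a in np.linspace(0,6.28,40)])
    print(nm,P.min(0),P.max(0),P.mean(0).round(1))
print(h[225:285:3,280].tolist());print(h[250,255:310:2].tolist())
```

```text
[278.6 212.9] [46.5 48.2] (255, 188, 48, 50) z26 [508.1  40.1  26. ] z162 [469.1  28.1 162. ]
[278.7 210.3] [28.8 34.1] (261, 196, 37, 30) z26 [506.   39.5  26. ] z162 [468.1  27.9 162. ]
[280.2 305.6] [45.  51.1] (254, 282, 53, 47) z26 [589.9  67.   26. ] z162 [506.7  40.5 162. ]
cap [251.  287.2] [304.5 333.6] [277.6 311.2]
ring out [255.7 193. ] [301.2 236.5] [278.3 215.5]
ring in [260.  197.3] [296.9 232.5] [278.3 215.4]
ringfoot [255.5 185.9] [301.4 230.1] [278.3 208.7]
vialbase [257.1 236.7] [299.2 275.3] [278.  256.7]
[[5, 251, 67], [2, 219, 79], [1, 255, 90], [3, 250, 163], [0, 153, 132], [45, 48, 53], [41, 54, 52], [40, 27, 57], [43, 41, 56], [45, 35, 58], [43, 30, 59], [45, 40, 76], [38, 54, 71], [46, 38, 74], [38, 39, 72], [43, 39, 79], [42, 30, 110], [1, 255, 50], [4, 241, 55], [177, 209, 55]]
[[30, 4, 72], [158, 14, 72], [0, 0, 81], [40, 40, 58], [36, 23, 56], [69, 29, 62], [47, 30, 60], [43, 29, 61], [48, 43, 60], [38, 51, 60], [44, 53, 63], [48, 43, 60], [38, 37, 55], [42, 43, 59], [45, 36, 57], [25, 51, 55], [45, 37, 55], [34, 37, 48], [70, 31, 49], [46, 50, 56], [34, 36, 50], [80, 9, 88], [120, 5, 93], [100, 16, 95], [105, 6, 92], [84, 13, 95], [100, 8, 95], [10, 13, 61]]
```

Ring rim at (279,214) and vial cap at (280,304), both close to predicted. I'll lower to just above the rim and compare again.

```bash
python3 -m creep '[[[-0.03,-0.01,0.5,0,0,0,20],[0,0,0.5,0,0,0,20],[0,0,0.3,0,0,0,20],[0,0,0.08,0,0,0,20],[0,0,0,0,0,0,20],[0,0,0,0,0,0,20]]]'
python3 - <<'E'
from h import *
to(510,40.5,51,np.pi/2+.305)
f=grab('wrist');s=grab('scene');t=grab('top')
a=cv2.resize(f["pixels"][170:350,200:370,::-1],(510,540),interpolation=3)
b=cv2.resize(s["pixels"][220:310,335:435,::-1],(290,261),interpolation=3)
c=cv2.resize(t["pixels"][200:290,320:420,::-1],(290,261),interpolation=3)
o=np.zeros((540,800,3),np.uint8);o[:,:510]=a;o[:261,510:]=b;o[265:526,510:]=c
cv2.imwrite("pics/c3.png",o)
E
```

```text
time: 5.55
tool_pos: [512.2, 41.1, 85.7]
eef_rot: [-0.152, 0.988, -0.0, 0.001]
force: [-0.4, 0.6, -0.9]
opening: 22.8
grasp_force: 29.5
t 5.55 pos [512.2  41.1  85.7] q6 -1.93 op 22.798917212196418 F [-0.4  0.6 -0.9] grasp 29.494763966390565
d [ 2.3  0.1 34.7] rot [-0.     0.001  0.001] or [-2.00e-03 -0.00e+00 -3.14e+00]
toolaxes x [-0.954 -0.301 -0.001] y [-0.301  0.954 -0.   ] z [ 0.001  0.    -1.   ]
```

View pics/c3.png

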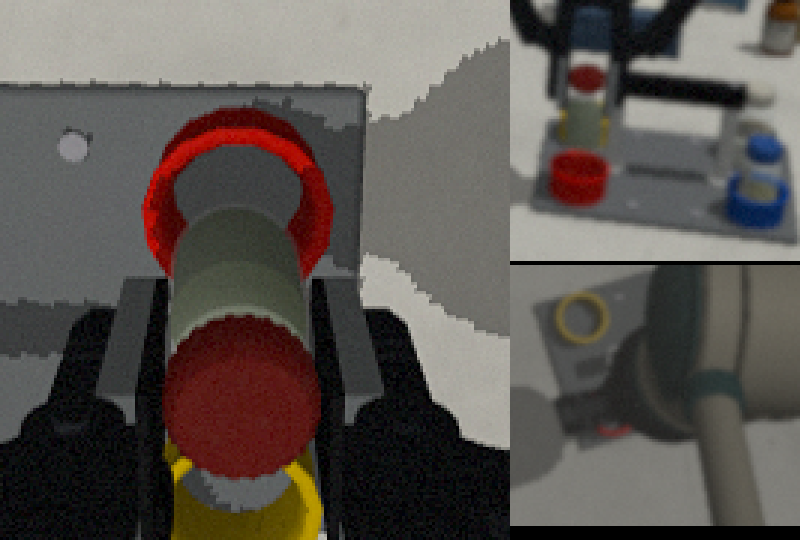

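Run:
```python
from h import *
f=grab('wrist')
s=np.array([512.2,41.1]);u=np.array([-.954,-.301])
def box(p,z,r):
    P=np.array([proj(f,(p[0]+r*np.cos(a),p[1]+r*np.sin(a),z)) for a in np.linspace(0,6.28,60)]); return ((P.min(0)-[200,170])*3).round(0),((P.max(0)-[200,170])*3).round(0)
print("base",box(s,40.6,12),"cap",box(s,94.6,11))
for k in(-3,0,3): print("ring",k,(s+k*u).round(1),box(s+k*u,26,18.5),"in",box(s+k*u,26,15))
```

```text
base (array([174., 199.]), array([300., 314.])) cap (array([156., 351.]), array([316., 490.]))
ring -3 [515.1  42. ] (array([147., 156.]), array([327., 322.])) in (array([164., 172.]), array([310., 307.]))
ring 0 [512.2  41.1] (array([147., 142.]), array([328., 309.])) in (array([164., 158.]), array([311., 294.]))
ring 3 [509.3  40.2] (array([146., 127.]), array([328., 296.])) in (array([164., 144.]), array([311., 281.]))
```

Rim centre is at crop (237,~215), and the vial base is laterally centred but about 2.8 mm too far along −x of the tool. I'll correct that and lower gently.

In the tool's units: 5 mm is 0.1, 2.8 mm is 0.056.

```bash
python3 -m creep '[[[0.056,0,0,0,0,0,20],[0,0,0,0,0,0,20],[0,0,0.1,0,0,0,20],[0,0,0.1,0,0,0,20],[0,0,0.08,0,0,0,20],[0,0,0.06,0,0,0,20],[0,0,0.06,0,0,0,20],[0,0,0,0,0,0,20]]]'
python3 - <<'E'
from h import *
to(509.5,40.3,51,np.pi/2+.305)
f=grab('wrist');s=grab('scene')
a=cv2.resize(f["pixels"][170:350,200:370,::-1],(510,540),interpolation=3)
b=cv2.resize(s["pixels"][220:310,335:435,::-1],(290,261),interpolation=3)
o=np.zeros((540,800,3),np.uint8);o[:,:510]=a;o[:261,510:]=b
cv2.imwrite("pics/c4.png",o)
E
```

```text
time: 6.55
tool_pos: [508.8, 39.8, 64.4]
eef_rot: [-0.152, 0.988, 0.0, -0.0]
force: [-1.1, -0.8, 0.4]
opening: 22.8
grasp_force: 29.5
t 6.55 pos [508.8  39.8  64.4] q6 -1.93 op 22.806005228653255 F [-1.1 -0.8  0.4] grasp 29.494164777065635
d [-0.8  0.3 13.4] rot [ 0.    -0.001  0.   ] or [ 1.000e-03  1.000e-03 -3.141e+00]
toolaxes x [-0.954 -0.3    0.001] y [-0.3    0.954  0.   ] z [-0.001  0.    -1.   ]
```

View pics/c4.png

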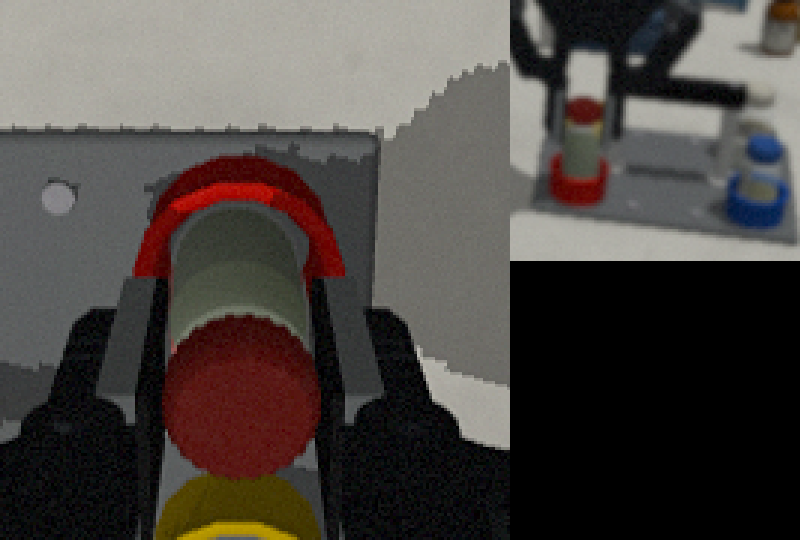

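The scene crop shows the vial's lower end inside the red ring, with forces near zero. Lowering continues.

In the tool's units: 4 mm is 0.08, 3 mm is 0.06.

```bash
python3 -m creep '[[[0,0,0.08,0,0,0,20],[0,0,0.06,0,0,0,20],[0,0,0.04,0,0,0,20],[0,0,0.03,0,0,0,20],[0,0,0.02,0,0,0,20],[0,0,0,0,0,0,20]]]'
```

```text
time: 7.25
tool_pos: [509.0, 39.8, 53.4]
eef_rot: [-0.152, 0.988, 0.0, -0.0]
force: [0.7, -0.3, -0.6]
opening: 22.8
grasp_force: 29.5
```

In the tool's units: 1 mm is 0.02, 0.7 mm is 0.014.

```bash
for i in 1; do python3 -m creep '[[[0,0,0.02,0,0,0,20],[0,0,0.014,0,0,0,20],[0,0,0,0,0,0,20]]]' | grep -E "pos|force"; done; python3 -m creep '[[[0,0,0.014,0,0,0,20],[0,0,0,0,0,0,20]]]' | grep -E "pos|force"
```

```text
tool_pos: [509.1, 39.7, 51.7]
force: [-1.0, -0.4, -0.7]
grasp_force: 29.5
tool_pos: [509.2, 39.7, 51.2]
force: [0.4, 0.9, 1.0]
grasp_force: 29.6
```

In the tool's units: 0.6 mm is 0.012.

```bash
python3 -m creep '[[[0,0,0.012,0,0,0,20],[0,0,0,0,0,0,20]]]' | grep -E "pos|force"; python3 -m creep '[[[0,0,0.01,0,0,0,20],[0,0,0,0,0,0,20]]]' | grep -E "pos|force"
```

```text
tool_pos: [509.3, 39.7, 51.1]
force: [-1.2, -0.7, 4.3]
grasp_force: 30.1
tool_pos: [509.4, 39.7, 51.1]
force: [-1.9, 0.2, 8.8]
grasp_force: 30.3
```

Contact came at the expected seating height, with about 9 N. I'll relieve it, open, and rise.

In the tool's units: -35 mm is -0.7, -30 mm is -0.6.

```bash
python3 -m creep '[[[0,0,-0.014,0,0,0,20],[0,0,0,0,0,0,27],[0,0,0,0,0,0,32],[0,0,0,0,0,0,38],[0,0,0,0,0,0,38],[0,0,-0.1,0,0,0,38],[0,0,-0.4,0,0,0,38],[0,0,-0.7,0,0,0,38],[0,0,-0.6,0,0,0,50],[0,0,0,0,0,0,85]]]'
python3 -m creep '[[[0,0,0,0,0,0.0446,85],[0,0,0,0,0,0.0446,85],[0,0,0,0,0,0.0446,85],[0,0,0,0,0,0.0446,85],[0,0,0,0,0,0.0446,85],[0,0,0,0,0,0.0446,85],[0,0,0,0,0,0.0446,85],[0,0,0,0,0,0.0446,85],[0,0,0,0,0,0.0477,85],[0,0,0,0,0,0.0477,85]]]'
python3 -m creep '[[[0,0,0,0,0,0.0477,85],[0,0,0,0,0,0,85]]]'
python3 - <<'E'
from h import *
c=np.array([509.6,40.4]);a=.305;h=c+np.array([[np.cos(a),-np.sin(a)],[np.sin(a),np.cos(a)]])@np.array([36,-56]);print(h)
to(h[0],h[1],70,a)
f=grab('wrist');s=grab('scene');t=grab('top')
import pickle;pickle.dump((f,t),open("f5.pkl","wb"))
b=cv2.resize(s["pixels"][220:310,335:435,::-1],(240,216),interpolation=3)
d=cv2.resize(t["pixels"][200:290,320:420,::-1],(240,216),interpolation=3)
o=np.zeros((432,800,3),np.uint8);o[:420,:560]=f["pixels"][:,:,::-1];o[:216,560:]=b;o[216:,560:]=d
cv2.imwrite("pics/c5.png",o)
E
```

```text
time: 9.15
tool_pos: [512.2, 39.6, 145.1]
eef_rot: [-0.152, 0.988, -0.001, 0.005]
force: [-0.1, 0.7, -0.1]
opening: 63.1
grasp_force: 0.0
time: 10.15
tool_pos: [508.6, 39.7, 140.1]
eef_rot: [0.532, 0.847, -0.0, -0.001]
force: [-0.2, 0.3, -0.3]
opening: 85.7
grasp_force: 0.0
time: 10.35
tool_pos: [508.7, 39.8, 140.2]
eef_rot: [0.591, 0.807, -0.0, -0.0]
force: [-0.8, 0.1, -0.8]
opening: 84.9
grasp_force: 0.0
[560.7549081   -2.20487504]
t 10.35 pos [508.7  39.8 140.2] q6 -0.36 op 84.91886166464263 F [-0.8  0.1 -0.8] grasp 0.0
d [-55.8  37.1  70.1] rot [-0.001 -0.     0.001] or [ 1.00e-03 -2.00e-03 -3.14e+00]
toolaxes x [-0.302  0.953  0.   ] y [ 0.953  0.302 -0.001] z [-0.001  0.    -1.   ]
```

View pics/c5.png

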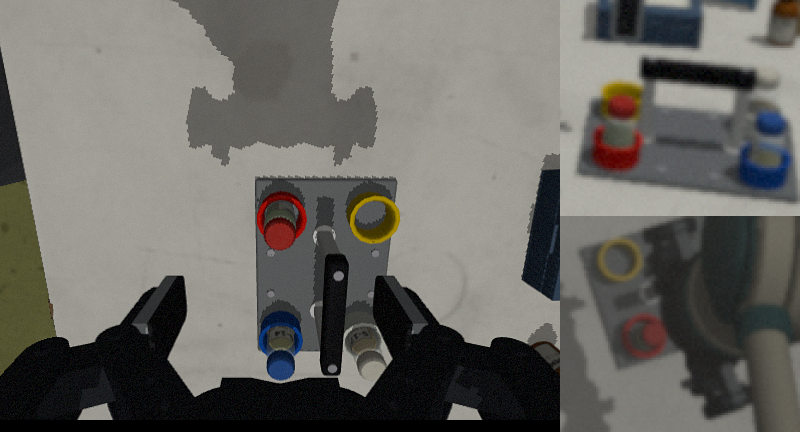

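The red vial stands in its ring at (281,225). The handle bar spans (336,255) to (333,374), with its screws at (338,275) and (332,369).

Run:
```python
from h import *
import pickle;f,t=pickle.load(open("f5.pkl","rb"))
g=cv2.cvtColor(f["pixels"],cv2.COLOR_RGB2GRAY)
sc=[]
for u,v in((338,275),(332,369)):
    w=g[v-8:v+9,u-8:u+9].astype(float);w=np.clip(w-90,0,None);y,x=np.mgrid[v-8:v+9,u-8:u+9]
    p=((x*w).sum()/w.sum(),(y*w).sum()/w.sum());sc.append(plane(f,p,78));print(np.round(p,1),sc[-1])
d=sc[0]-sc[1];m=(sc[0]+sc[1])/2;print("mid",m,"len",np.linalg.norm(d),"yaw",np.arctan2(-d[0],d[1]))
to(m[0],m[1],70,.305)
```

```text
[338.2 275.6] [550.4  31.4  78. ]
[333.1 372.6] [573.9 -41.4  78. ]
mid [562.15  -5.    78.  ] len 76.49895424121821 yaw 0.312242779718601
t 10.5 pos [508.9  39.7 140.4] q6 -0.37 op 84.90615677494053 F [ 0.  -0.4 -0.9] grasp 0.0
d [-58.8  37.2  70.4] rot [-0.    -0.     0.004] or [ 0.000e+00 -1.000e-03 -3.138e+00]
toolaxes x [-0.304  0.953  0.   ] y [ 0.953  0.304 -0.   ] z [-0.001  0.    -1.   ]
```

In the tool's units: 25 mm is 0.5, 22 mm is 0.44.

```bash
python3 -m creep '[[[-0.4,0.24,0,0,0,0,85],[-0.4,0.26,0,0,0,0,85],[-0.39,0.244,0,0,0,0,85],[0,0,0,0,0,0,85],[0,0,0.5,0,0,0,60],[0,0,0.44,0,0,0,50],[0,0,0.3,0,0,0,50],[0,0,0.14,0,0,0,50],[0,0,0.02,0,0,0,50],[0,0,0,0,0,0,50]]]'; python3 -c "
from h import *
to(561,-5.5,70,.308)"
```

```text
time: 11.5
tool_pos: [562.6, -5.6, 71.1]
eef_rot: [0.591, 0.807, 0.0, 0.0]
force: [0.9, 0.4, -0.0]
opening: 49.7
grasp_force: 0.0
t 11.5 pos [562.6  -5.6  71.1] q6 -0.44 op 49.71095642053825 F [ 0.9  0.4 -0. ] grasp 0.0
d [ 0.6 -1.5  1.1] rot [ 0.     0.    -0.001] or [ 0.00e+00 -1.00e-03  3.14e+00]
toolaxes x [-0.302  0.953 -0.   ] y [0.953 0.302 0.   ] z [ 0.  0. -1.]
```

Close gently first so the carrier isn't shoved, then tighten.

In the tool's units: 1 mm is 0.02, -0.8 mm is -0.016.

```bash
python3 -m creep '[[[0,-0.016,0.02,0,0,0,30],[0,0,0,0,0,0,20],[0,0,0,0,0,0,16],[0,0,0,0,0,0,12],[0,0,0,0,0,0,8],[0,0,0,0,0,0,8],[0,0,0,0,0,0,8]]]' 30;python3 -m creep '[[[0,0,0,0,0,0,8],[0,0,0,0,0,0,8],[0,0,0,0,0,0,8]]]' 90
python3 -m creep '[[[0,0,-0.04,0,0,0,8],[0,0,-0.08,0,0,0,8],[0,0,-0.08,0,0,0,8],[0,0,0,0,0,0,8]]]'
python3 - <<'E'
from h import *
s=grab('scene');f=grab('wrist')
b=cv2.resize(s["pixels"][200:310,325:445,::-1],(400,367),interpolation=3)
d=cv2.resize(f["pixels"][140:410,160:460,::-1],(400,360),interpolation=3)
o=np.zeros((367,800,3),np.uint8);o[:,:400]=b;o[:360,400:]=d
cv2.imwrite("pics/c6.png",o)
E
```

```text
time: 12.2
tool_pos: [561.9, -6.1, 70.3]
eef_rot: [0.591, 0.807, 0.0, 0.0]
force: [-1.7, -0.7, 6.0]
opening: 13.1
grasp_force: 30.9
time: 12.5
tool_pos: [562.1, -6.1, 70.4]
eef_rot: [0.591, 0.807, 0.0, 0.0]
force: [-1.5, 0.0, 6.0]
opening: 12.4
grasp_force: 88.6
time: 12.9
tool_pos: [562.0, -6.0, 79.9]
eef_rot: [0.591, 0.807, 0.0, 0.0]
force: [0.2, 0.3, -3.5]
opening: 12.3
grasp_force: 87.8
```

View pics/c6.png

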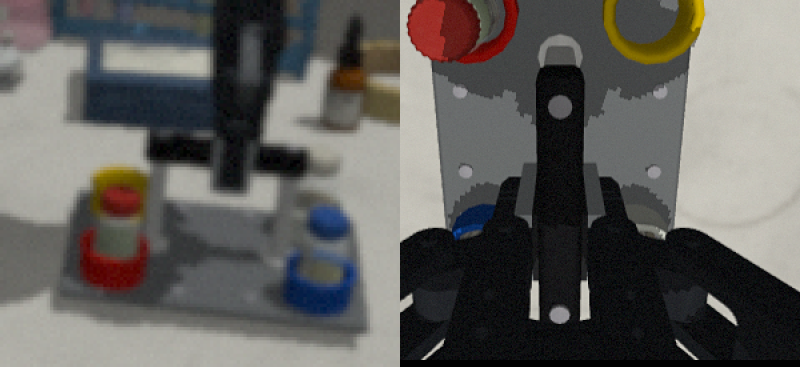

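The carrier is off the bench and level, gripped mid-handle with the red, blue and white vials in their rings. I'll keep lifting smoothly.

In the tool's units: -20 mm is -0.4, -18 mm is -0.36.

```bash
python3 -m creep '[[[0,0,-0.1,0,0,0,8],[0,0,-0.2,0,0,0,8],[0,0,-0.3,0,0,0,8],[0,0,-0.36,0,0,0,8],[0,0,-0.4,0,0,0,8],[0,0,-0.4,0,0,0,8],[0,0,-0.3,0,0,0,8],[0,0,-0.2,0,0,0,8],[0,0,-0.1,0,0,0,8],[0,0,-0.02,0,0,0,8]]]'; python3 -m creep '[[[0,0,0,0,0,0,8],[0,0,0,0,0,0,8],[0,0,0,0,0,0,8],[0,0,0,0,0,0,8],[0,0,0,0,0,0,8]]]'
python3 - <<'E'
from h import *
s=grab('scene');f=grab('wrist')
b=cv2.resize(s["pixels"][140:300,325:485,::-1],(400,400),interpolation=3)
d=cv2.resize(f["pixels"][140:410,160:460,::-1],(400,360),interpolation=3)
o=np.zeros((400,800,3),np.uint8);o[:,:400]=b;o[:360,400:]=d
cv2.imwrite("pics/c7.png",o)
E
```

```text
time: 14.0
tool_pos: [561.8, -6.1, 199.2]
eef_rot: [0.591, 0.807, 0.0, 0.0]
force: [-0.5, 0.6, -4.5]
opening: 12.1
grasp_force: 87.9
time: 14.5
tool_pos: [561.6, -6.0, 198.4]
eef_rot: [0.591, 0.807, -0.0, -0.0]
force: [-0.9, 0.3, -3.5]
opening: 12.1
grasp_force: 87.9
```

View pics/c7.png

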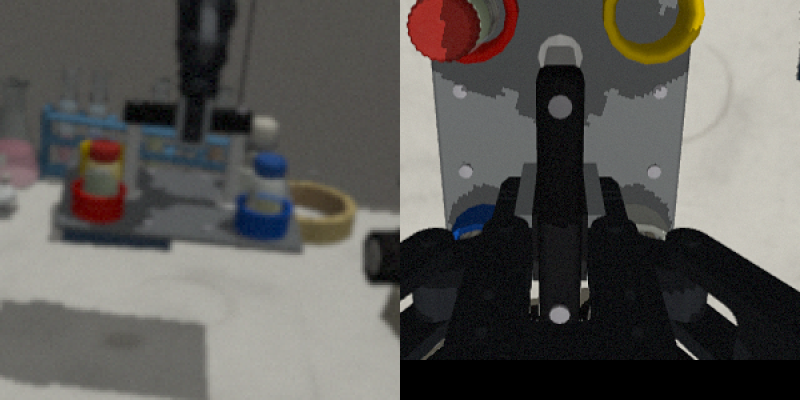

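The carrier hangs level, about 128 mm up, and the wrist view hasn't shifted since first lift-off. The red, blue and white vials are all in their sockets.

```bash
python3 -c "
from plant import job
print(job.finish_job())"
```

```text
the job is handed in; nothing more can be done
None
```

I handed the job in at about 14.6 s of the 48 s allowed: the red vial was lowered into its slot and released, and the arm is holding the carrier level by its handle, about 128 mm above the bench, with the red, blue and white vials all in their own slots.

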